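# Start the charger's self-tapping earth screw

## Robot

A 6-joint arm with a two-finger parallel gripper is mounted at the origin on the work surface. World frame = base frame: x ahead of the robot, y to its left, z up, the work surface at z = 0. Lengths are in m, angles in rad, forces in N, time in s.
With the tool pointing down it reaches from about 0.3 to 0.825 m from the base axis. Payload 5.4 kg.
Tool frame: the origin (TCP) lies at the very end of the fingers, on their centre line; the grasp point (between the pads) lies 19 mm behind it; z points along the fingers, x is the direction in which the jaws open and shut, and the axes are right-handed (so a half turn about z gives the same grasp; the last joint's range is limited). The gripper opens to 92 mm and grips with 3 to 60 N. Pads are 20 mm wide; open, the fingers measure 128 mm over their backs; the gripper's body (75 mm by 189 mm) begins 69 mm behind the grasp point.
Start: joints at [-1.397, 0.158, 1.597, -0, 1.386, -0.21], TCP at [0.215, -0.533, 0.18] pointing down, gripper open.
Joint ranges: [-2.91, 2.91], [-0.94, 2.29], [0.18, 2.7], [-1.29, 4.43], [0.17, 2.64], [-3, 3]. Speed limits (rad/s): [2.57, 2.57, 3.14, 3.14, 3.14, 3.14].

## Interface

Orientations are given as a rotation vector (axis times angle).
In Python, from workcell import bot gives the robot as it stands. Calls block until the motion is done:
- bot.goto(position, orientation): joint-space move of the TCP to a pose.
- bot.line_to(position, rot=None, max_speed=0.15): straight line of the TCP; rot=None keeps the orientation; max_speed is the mean speed in m/s.
- bot.set_joints(angles): joint-space move.
- bot.set_gripper(opening, newtons=None): opening from 0.0 (shut) to 1.0 (fully open); newtons is the grip in N (None keeps the last); returns when the fingers have stopped.
- bot.hold(seconds).
- bot.inverse_kinematics(position, orientation): joint angles nearest the present ones, or None.
- bot.read_camera(name): name is "scene" or "top" or "wrist"; returns a dict with "pixels" (480x640x3 uint8, blue, green, red), "fx", "fy", "cx", "cy" (pixels), "R" (3x3) and "t" (3): a world point X has camera coordinates R X + t. Camera axes: x right, y down, z forward; pixel columns grow to the right and rows downward; lengths in m; the calibration is good to about 2 mm. A picture is of the moment at which its call begins. There is no depth.
A pose or a line that the arm cannot do raises bot.MotionError and nothing moves.
- bot.job_done(): hands the job in, once; it reports no verdict.
Readings, each from a call of its own:
- bot.current_clock(): time.
- bot.current_joints(): joint angles.
- bot.current_joint_vel(): joint speeds.
- bot.current_effort(): joint torques, N m.
- bot.current_ee_pos(): TCP position.
- bot.current_tool_rot(): TCP orientation.
- bot.current_contact_force(): force on the tool from outside, world axes, zero at the start.
- bot.current_ft_torque(): the same for the moment, N m.
- bot.current_opening(): opening from 0.0 (shut) to 1.0 (fully open).
Only numpy, scipy, OpenCV 4.12 (cv2) and the standard library are available. Lean on these libraries where they do the work, as an engineer would, in place of code of your own. Each camera call takes 0.05 s, during which the arm holds its last target. There are 200 camera calls.

## Task

Take the orange driver from the steel holder, fit its square bit into the head of the self-tapping screw on the battery charger's metal tab, and press down firmly while turning clockwise so that the screw cuts its first thread and sinks at least 3 mm into the tab (half a turn of real bite), never pressing so hard that the springy tab is forced down 3 mm. Then stand the driver back in its bore in the holder; keep the gripper itself off the charger and its screw, and leave the other things on the bench where they are.

Things in the scene. Friction and masses are not known exactly. Their poses are not given: they have to be found in the camera images.
- charger: Grey battery charger with a red button on top, fixed to the bench. Its origin is on the bench straight below the screw's axis. Seen from the origin, the case fills x from 45 to 175 mm, y from -85 to +85 mm and z up to 70 mm (the button to 75 mm); the metal tab sticks out of it towards the robot, its own -x.
- tab (a joint): How far the springy sheet-metal tab (36 mm wide, 3 mm thick, top 21 mm above the bench, centred under the screw) is pressed down, m. 0 at rest; a spring of 10 N per mm, it springs back. It must stay under 0.003 (30 N). The screw itself gives about 0.7 mm more on the tab when pressed.
- thread (a joint): How far the screw has cut its thread, rad of clockwise turn seen from above; 0 at the start, 9.42 at most; it sinks 6 mm per turn cut. Pressed with under about 12 N it merely spins in its pilot hole and cuts little or nothing; it bites when turned clockwise under a push of about 13 N or more (16 to 22 N is safe). It stays put when the driver is lifted; turned back under push it comes out again.
- recess (a point): Centre of the flat floor of the square recess in the screw's head, on the upright screw's axis; 39 mm above the bench at the start, moving with screw and tab. Its x and y are square to the recess's sides; x points to the yellow mark on the flange. Recess 11.6 mm square and 5 mm deep, with a flared mouth 5 mm higher, about 16 mm wide. Head about 23 mm wide, flange 31 mm.
- driver: Stubby driver standing upright in the holder, loose, about 120 g. Origin: centre of the bit's end face; z points up along it to the handle. The orange handle is a square bar, 28 by 28 mm, 50 to 120 mm above the bit's end, its sides, like the bit's, square to the body's x and y. In the holder the handle's lower face rests on the holder's top, so the bit's end is 10 mm above the bench.
- driver_tip (a point): Centre of the end face of the driver's bit, same as the driver's origin. Bit and shank together are 50 mm long: a steel bit 10 mm square for 16 mm, then a round shank 11 mm wide.
- holder: Steel probe holder, a block 60 mm (x) by 90 mm (y) by 60 mm high, fixed to the bench, with the driver's bore upright in the middle of its top. Its origin is the centre of its underside. Two 10 mm high probe caps stand on its top 32 mm to either side (y) of the bore.
- bore (a point): Centre of the mouth of the driver's bore in the holder's top, 60 mm above the bench. The bore is 22 mm wide and 55 mm deep.
- plug_a: Bystander: nickel spark plug lying down, 70 mm long, 21 mm high. Origin under its middle.
- plug_b: Bystander: second spark plug of the same kind.
- key: Bystander: ignition key with yellow plastic head, lying, 65 mm long, 8 mm high. Origin under its middle.
- pulley: Bystander: cast aluminium pulley lying flat, 74 mm wide, 28 mm high. Origin under its middle.
- oiler: Bystander: blue oil bottle, 60 mm wide, 130 mm high. Origin at its base.
- tin: Bystander: amber jar of small parts, 68 mm wide, 70 mm high. Origin at its base.

How it is judged:
By the outcome, as a careful person would: the job done as asked, in the order asked, and still so for the second after the job is handed in, with the robot touching nothing.
It also fails if it takes over 72 s, if anything falls off the work surface, if the arm or the gripper's body presses on something with over 40 N, if the wrist force passes 120 N, or if a joint passes its speed limit or range.

## Working session

There is one attempt and no reset: what is moved stays moved. The work goes in short steps, each a Python script; the robot and the scene stay as the last script left them, time stands still between calls to the robot, and variables do not carry over. Pictures are saved under pics/ and viewed, about 8 in all and at most 12, crops included, and the job is handed in when it is done.

```bash
mkdir -p pics; ls
cat > h.py <<'E'
import numpy as np, cv2
from scipy.spatial.transform import Rotation as Rn
from workcell import bot
def snap(c,name=None):
    d=bot.read_camera(c)
    if name: cv2.imwrite('pics/'+name,d['pixels'])
    return d
def ray(d,u,v,z):
    "world point on plane z seen at pixel u,v"
    R=np.array(d['R']);t=np.array(d['t']);C=-R.T@t
    r=R.T@np.array([(u-d['cx'])/d['fx'],(v-d['cy'])/d['fy'],1])
    return C+r*(z-C[2])/r[2]
def proj(d,X):
    p=np.array(d['R'])@np.array(X)+np.array(d['t'])
    return p[:2]/p[2]*[d['fx'],d['fy']]+[d['cx'],d['cy']]
def down(yaw):
    "tool down, jaw axis (tool x) at yaw in world"
    c,s=np.cos(yaw),np.sin(yaw)
    return Rn.from_matrix(np.array([[c,s,0],[s,-c,0],[0,0,-1]])).as_rotvec()
E
python3 - <<'E'
from h import *
for c in ['top','scene']:
    d=snap(c,c+'1.png'); print(c,d['fx'],-np.array(d['R']).T@d['t'],np.array(d['R']).round(2).tolist())
print(bot.current_tool_rot(),bot.current_clock())
E
```

```text
pics
top 484.73875125177784 [0.27962481 0.01344321 1.08483933] [[-0.03, -1.0, 0.02], [-0.98, 0.02, -0.19], [0.19, -0.02, -0.98]]
scene 503.7161380886859 [1.07545296 0.44253973 0.97316859] [[-0.57, 0.82, -0.02], [0.64, 0.43, -0.64], [-0.52, -0.37, -0.77]]
[-2.60334785e+00  1.75626761e+00  1.88462060e-03] 0.1
```

View pics/top1.png

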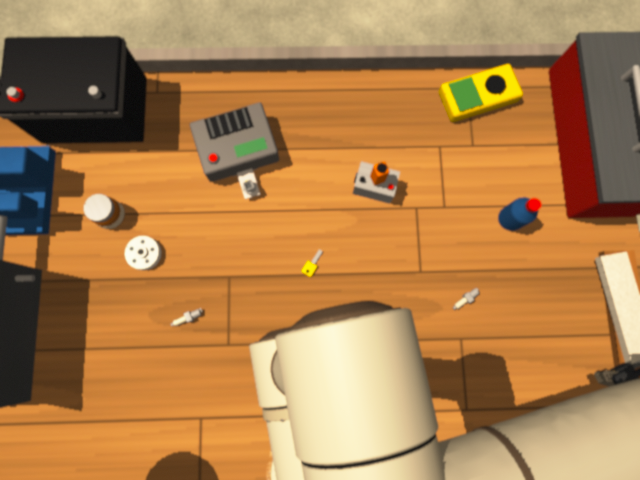

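View pics/scene1.png

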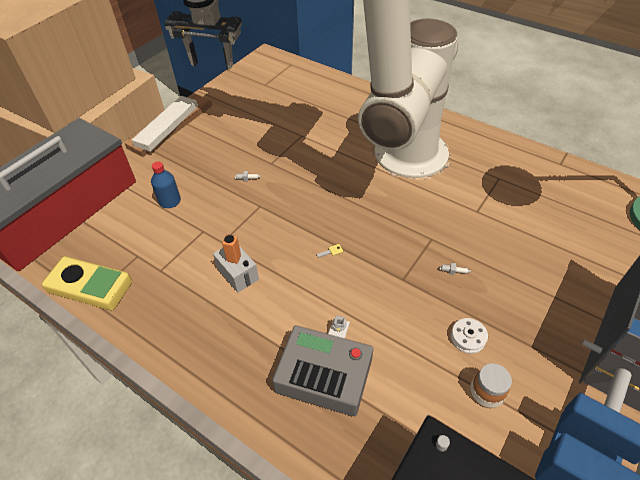

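The top view shows the driver's top near (381,167), the holder at (377,182) and the screw at (250,185) on a tab left of the charger's front edge. The scene view agrees, with the driver at (231,240) and the screw at (340,324). Next: closer looks with the wrist camera.

```bash
python3 - <<'E'
from h import *
d=snap('top')
D=ray(d,381,168,.13);S=ray(d,250,185,.044);print(D,S)
hol=[ray(d,*p,.06) for p in [(361,163),(401,177),(394,200),(354,185)]];print(np.round(hol,3))
def try_(p,yaw):
    for y in (yaw,yaw+np.pi):
        try: bot.goto(p,down(y));return y
        except bot.MotionError as e: print(e)
print(try_([D[0]-.06,D[1],.30],np.pi/2)); d=snap('wrist','w1.png'); print(-np.array(d['R']).T@d['t'],np.array(d['R'])[2],bot.current_joints(),bot.current_clock())
print(try_([S[0]-.06,S[1],.24],np.pi/2)); d=snap('wrist','w2.png'); print(-np.array(d['R']).T@d['t'],bot.current_joints(),bot.current_clock())
cv2.imwrite('pics/w12.png',np.hstack([cv2.imread('pics/w1.png')[:, :],cv2.imread('pics/w2.png')]))
E
python3 -c "
import cv2;a=cv2.imread('pics/w12.png');cv2.imwrite('pics/w12.png',cv2.resize(a,(800,300),interpolation=cv2.INTER_AREA))"
```

```text
[ 0.61517967 -0.1359742   0.13      ] [0.6115948  0.14569896 0.044     ]
[[ 0.652 -0.103  0.06 ]
 [ 0.618 -0.19   0.06 ]
 [ 0.565 -0.172  0.06 ]
 [ 0.602 -0.085  0.06 ]]
1.5707963267948966
[ 0.4833062  -0.13623048  0.50406328] [ 2.54492576e-01  5.74732885e-04 -9.67074557e-01] [-4.52779961e-01  9.94642920e-02  1.42813752e+00 -1.87935891e-04
  1.61454733e+00 -2.02202886e+00] 2.1417
1.5707963267948966
[0.48026645 0.14502949 0.44467059] [ 4.42580899e-02  1.12597048e-01  1.52829108e+00 -4.97056382e-04
  1.49985991e+00 -1.52468855e+00] 3.3
```

View pics/w12.png

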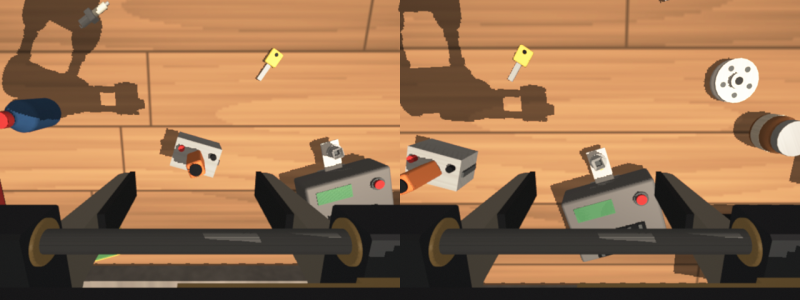

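Left (over the holder): the driver's top at (197,168) and the holder at about (192,155). Right (near the charger): the screw at (599,163), i.e. (318,261) in full pixels. I'll enlarge crops of both to get edges and yaw.

Run:
```python
import cv2,numpy as np
a=cv2.imread('pics/w1.png')[200:295,250:360]; b=cv2.imread('pics/w2.png')[225:300,280:380]
f=lambda i,s:cv2.resize(i,None,fx=s,fy=s,interpolation=cv2.INTER_CUBIC)
A=f(a,5)[:,:400] if 0 else f(a,3.6);B=f(b,4)
h=max(len(A),len(B));pad=lambda i:np.vstack([i,np.zeros((h-len(i),i.shape[1],3),np.uint8)])
o=np.hstack([pad(A),pad(B)]);print(o.shape,A.shape);cv2.imwrite('pics/c1.png',o)
```

```text
(342, 796, 3) (342, 396, 3)
```

View pics/c1.png

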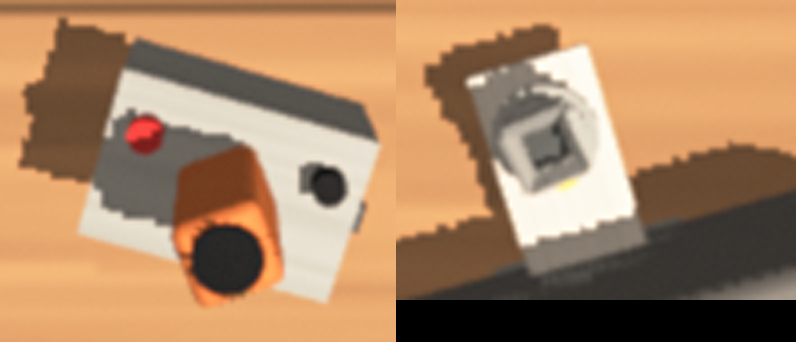

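Yellow mark is on the flange's +x side, towards the charger; the driver's handle is roughly aligned with the holder. Now closer, more overhead views of both.

Run:
```python
from h import *
bot.goto([.665,.146,.15],down(np.pi/2)); s=snap('wrist','s2.png'); 
ps=proj(s,[.612,.146,.044])
bot.goto([.67,-.136,.20],down(np.pi/2)); w=snap('wrist','d2.png')
pd=proj(w,[.615,-.136,.13]);print(ps,pd,bot.current_clock())
np.savez('cal.npz',**{n+k:np.array(c[k]) for n,c in (('s',s),('w',w)) for k in ('R','t','fx','fy','cx','cy')})
def crop(c,p,r,k,n):
    x,y=int(p[0])-r,max(0,int(p[1])-r); i=c['pixels'][y:y+2*r,x:x+2*r]; print(n,x,y,k,i.shape)
    return cv2.resize(i,(400,400),interpolation=cv2.INTER_CUBIC)
cv2.imwrite('pics/c2.png',np.hstack([crop(w,pd,80,2.5,'d'),crop(s,ps,50,4,'s')]))
```

```text
[312.70974322 163.54889923] [309.66735438 163.88643754] 5.1417
d 229 83 2.5 (160, 160, 3)
s 262 113 4 (100, 100, 3)
```

View pics/c2.png

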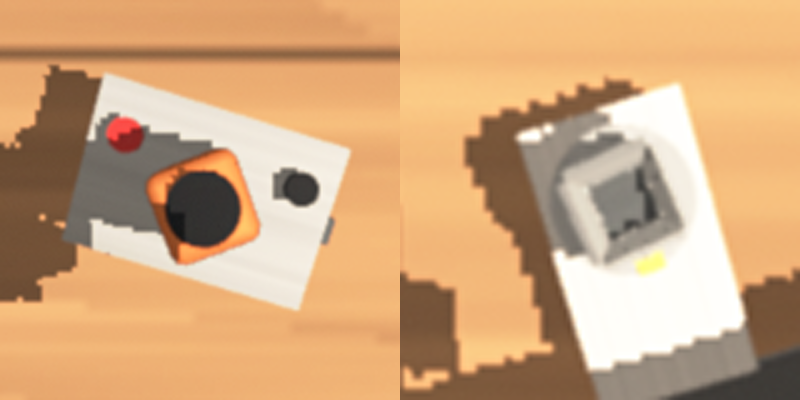

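Left: handle square with corners at crop (147,185),(232,150),(261,228),(182,265), caps (125,135) and (302,188). Right: head corners (160,182),(248,138),(284,222),(205,265) (minus 400), yellow mark (251,265), tab edges clear.

Run:
```python
from h import *
z=np.load('cal.npz');cam=lambda n:{k:z[n+k] for k in ('R','t','fx','fy','cx','cy')}
w,s=cam('w'),cam('s')
print('cams',-w['R'].T@w['t'],-s['R'].T@s['t'])
P=lambda c,x0,y0,k,pts,h:np.array([ray(c,x0+(x+.5)/k-.5,y0+(y+.5)/k-.5,h)[:2] for x,y in pts])
def show(n,q):
    e=np.roll(q,-1,0)-q; print(n,q.mean(0).round(4),'sides',(np.linalg.norm(e,axis=1)*1e3).round(1),'ang90',(np.degrees(np.arctan2(e[:,1],e[:,0]))%90).round(1))
# handle hull from mask
img=cv2.imread('pics/d2.png');hsv=cv2.cvtColor(img[130:195,280:340],cv2.COLOR_BGR2HSV)
m=((hsv[...,0]<14)&(hsv[...,1]>170)&(hsv[...,2]>90)).astype(np.uint8)
n,l,st,_=cv2.connectedComponentsWithStats(m);k=1+np.argmax(st[1:,4])
pts=np.argwhere(l==k)[:,::-1].astype(np.float32);box=cv2.boxPoints(cv2.minAreaRect(pts))+[280,130];print(st[k],box.tolist())
show('handle mask',np.array([ray(w,*p,.13)[:2] for p in box]))
show('handle eye',P(w,229,83,2.5,[(147,185),(232,150),(261,228),(182,265)],.13))
c=P(w,229,83,2.5,[(125,135),(302,188)],.07);print('bore from caps',c.mean(0),np.linalg.norm(c[1]-c[0]))
show('holder',P(w,229,83,2.5,[(104,73),(350,150),(298,310),(64,240)],.06))
show('head',P(s,262,113,4,[(160,182),(248,138),(284,222),(205,265)],.044))
show('floor',P(s,262,113,4,[(188,195),(242,172),(263,215),(210,237)],.039))
y=P(s,262,113,4,[(251,265)],.025)[0];print('yellow',y)
t=P(s,262,113,4,[(117,135),(281,84),(345,320),(185,355)],.021);print('tab',t, 'front mid',t[:2].mean(0),np.linalg.norm(t[0]-t[1]),'dir',np.degrees(np.arctan2(*(t[2]-t[1])[::-1])))
fl=P(s,262,113,4,[(222,198)],.025);print('flange',fl)
```

```text
cams [ 0.59829436 -0.13442064  0.40440182] [0.59333183 0.1455901  0.35501728]
[  8  13  41  45 344] [[285.54794359207153, 153.7945213317871], [320.06849670410156, 140.84931564331055], [333.34246826171875, 176.24657821655273], [298.82191467285156, 189.1917839050293]]
handle mask [ 0.616  -0.1362] sides [25.9 26.4 26.6 26.7] ang90 [20.1 21.6 20.6 20.2]
handle eye [ 0.6163 -0.1351] sides [25.9 23.3 25.1 24.7] ang90 [21.9 21.4 25.1 23.4]
bore from caps [ 0.60471319 -0.13232888] 0.06334258791685132
holder [ 0.6166 -0.1356] sides [89.8 59.5 88.9 59.5] ang90 [73.4 73.6 73.4 74.5]
head [0.6117 0.15  ] sides [19.6 18.1 18.2 18.9] ang90 [26.  24.2 28.4 28.7]
floor [0.6125 0.1504] sides [11.9  9.7 11.8  9.6] ang90 [22.6 26.8 22.3 28. ]
yellow [0.62616991 0.15611984]
tab [[0.59891692 0.12731403]
 [0.58839595 0.16232414]
 [0.63863498 0.17711774]
 [0.64641808 0.14173068]] front mid [0.59365644 0.14481909] 0.03655677960171382 dir 16.407825765589514
flange [[0.61194433 0.14980358]]
```

Holder centre (0.6166,-0.1356) and handle (0.616,-0.136, yaw ≈21°) agree. The screw is at (0.612,0.150), recess yaw ≈25°, and the tab centreline agrees. I'll grasp at yaw 111°, so the turn can start at 115° with plenty of wrist range.

Run:
```python
from h import *
y=np.radians(111)
bot.goto([.616,-.136,.20],down(y)); bot.line_to([.616,-.136,.077],max_speed=.12)
bot.set_gripper(0,50); print('open',bot.current_opening()*92, bot.current_contact_force().round(2) if hasattr(bot.current_contact_force(),'round') else bot.current_contact_force())
bot.line_to([.616,-.136,.185],max_speed=.12)
print(bot.current_opening()*92,bot.current_contact_force(),bot.current_clock())
bot.goto([.612,.150,.185],down(np.radians(115)))
bot.line_to([.612,.150,.130],max_speed=.1); bot.hold(.3)
print('tare',bot.current_contact_force(),bot.current_ee_pos(),bot.current_joints(),bot.current_clock())
a=snap('wrist')['pixels'];c=snap('scene');p=proj(c,[.612,.15,.06]).astype(int)
b=c['pixels'][p[1]-75:p[1]+45,p[0]-60:p[0]+60]
cv2.imwrite('pics/c3.png',np.hstack([cv2.resize(a[80:480,120:520],(400,400)),cv2.resize(b,(400,400),interpolation=cv2.INTER_CUBIC)]))
```

```text
open 27.53917076620828 [ 0.26  0.33 -0.01]
27.83116018845205 [-0.04290061 -0.21091791 -1.54845771] 8.8167
tare [ 0.08342917  0.71566878 -1.53725536] [0.61239692 0.15004415 0.13066224] [ 4.89633056e-02  3.36688602e-01  1.48378803e+00 -2.50768515e-05
  1.32001441e+00 -1.95821211e+00] 10.9167
```

View pics/c3.png

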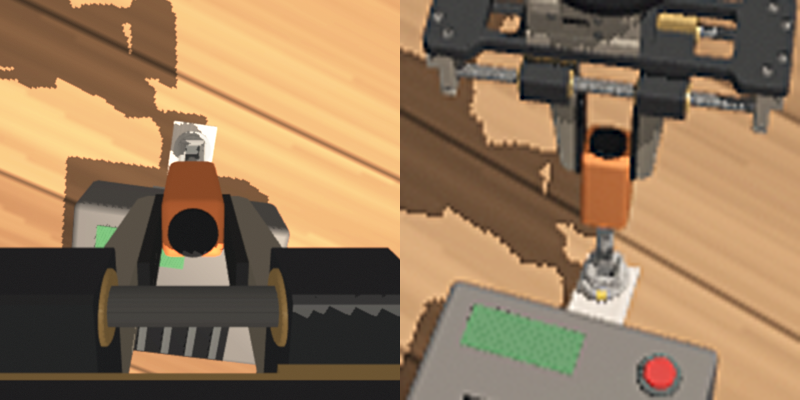

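The driver is held upright with the bit right over the head in both views. Now a guarded descent.

```bash
cat >> h.py <<'E'
def F(): return np.array(bot.current_contact_force())
E
python3 - <<'E'
from h import *
t=F(); z=.117; bot.line_to([.612,.15,z],max_speed=.05)
while z>.100:
    z-=.001; bot.line_to([.612,.15,z],max_speed=.02); bot.hold(.05); f=F()-t
    p=bot.current_ee_pos();print(round(z,4),(p*1e3).round(2),f.round(1))
    if f[2]>5 or np.hypot(f[0],f[1])>6: break
print(bot.current_clock())
E
```

```text
0.116 [612.16 150.03 116.22] [-0.8  0.2 -1.3]
0.115 [611.98 149.98 114.97] [ 0.1 -0.1 -1. ]
0.114 [611.98 150.01 113.96] [-0.4  0.6  0.3]
0.113 [611.98 150.   112.97] [-0.3 -0.5 -0.5]
0.112 [611.98 150.01 111.95] [ 1.1 -0.9 -0.7]
0.111 [611.95 149.97 110.92] [-0.6  0.2 -0.3]
0.11 [611.96 150.02 109.94] [ 0.4 -0.1 -2. ]
0.109 [611.99 149.98 108.96] [ 0.1  0.5 -1. ]
0.108 [611.96 149.99 107.94] [-0.8 -0.4 -1.6]
0.107 [612.   149.99 106.97] [-0.1  0.6 -1.8]
0.106 [611.97 150.02 105.96] [-0.6  0.1 -1. ]
0.105 [612.17 150.01 105.22] [-0.2 -0.4  0.8]
0.104 [612.31 150.03 104.56] [-0.1 -0.4  2.8]
0.103 [612.56 150.08 104.06] [-0.9  0.2  6.5]
15.625
```

Contact came at TCP z≈0.1058 (tip at 39 mm) with no lateral force, so the bit is on the recess floor. Now press to about 18 N, then turn with force feedback.

```bash
cat > turn.py <<'E'
from h import *
T0=np.array([.08,.72,-2.2]); XY=np.array([.612,.15])   # free-air reading averaged over the descent
def meas():
    fs=[]
    for _ in range(4): bot.hold(.02); fs.append(F())
    return np.mean(fs,0)-T0, bot.current_ee_pos()
def run(yaw0,yaw1,c,step,target=18,fmax=24):
    yaw=yaw0; f,p=meas(); n=0
    while True:
        c[2]-=np.clip((target-f[2])*.00006,-.001,.0006)   # arm + tab + screw give
        c[:2]+=.6*np.clip(XY-p[:2],-.0005,.0005)
        ready=f[2]>15
        if ready: yaw=max(yaw-step,yaw1)
        bot.line_to(c,down(np.radians(yaw)),max_speed=.05); f,p=meas(); n+=1
        print(round(yaw,1),(p*1e3).round(2),f.round(1),'Mz',round(bot.current_ft_torque()[2],2),'t',round(bot.current_clock(),2))
        if f[2]>fmax: c[2]+=.001; bot.line_to(c,down(np.radians(yaw)));print('backed');break
        if n>60 or yaw<=yaw1: break
    np.save('c.npy',np.append(c,yaw))
E
python3 - <<'E'
from turn import *
run(115,79,np.array([.612,.15,.103]),6)
E
```

```text
115 [612.48 150.08 103.82] [-1.8 -0.5  9.6] Mz 0.02 t 16.01
115 [612.48 150.08 103.67] [-1.3 -0.8 10.3] Mz 0.01 t 16.32
115 [612.44 150.04 103.52] [-1.4 -0.6 11.3] Mz -0.04 t 16.64
115 [612.37 150.03 103.37] [-1.7 -1.  12.4] Mz 0.01 t 16.96
115 [612.34 150.03 103.25] [-1.1 -0.7 12.7] Mz 0.0 t 17.27
115 [612.29 150.03 103.16] [-1.5 -1.3 13.4] Mz 0.02 t 17.59
115 [612.28 150.01 103.05] [-1.8 -0.3 14.6] Mz -0.03 t 17.91
115 [612.26 150.   103.01] [-1.2 -0.3 14.8] Mz 0.05 t 18.23
115 [612.22 150.02 102.95] [-1.5 -0.3 15.1] Mz -0.04 t 18.54
109 [612.11 150.03 102.86] [-2.  -0.3 15.4] Mz -0.03 t 18.87
103 [611.92 150.16 102.75] [-2.  -0.4 16.1] Mz 0.03 t 19.19
97 [611.95 150.13 102.71] [-1.8 -0.1 15.8] Mz 0.07 t 19.52
91 [612.01 150.12 102.6 ] [-1.9  0.1 15.8] Mz 0.05 t 19.84
85 [612.07 150.08 102.51] [-1.7  0.  15.9] Mz 0.03 t 20.17
79 [612.11 150.05 102.41] [-2.   0.4 15.7] Mz 0.05 t 20.49
```

The screw is biting: z drops about 0.1 mm per 6° at a steady 16 N. Continue with larger steps and sink feed-forward.

```bash
sed -i "s/if ready: yaw=max(yaw-step,yaw1)/if ready: yaw=max(yaw-step,yaw1); c[2]-=step*6e-3\/360*ff/; s/fmax=24):/fmax=24,ff=0):/" turn.py
python3 - <<'E'
from turn import *
c=np.load('c.npy'); run(79,-125,c[:3],9,target=18,fmax=22.5,ff=1)
E
```

```text
70 [612.17 150.03 102.26] [-1.7  0.5 16.2] Mz -0.02 t 20.93
61 [612.2  150.01 102.05] [-1.2 -0.2 16.1] Mz 0.07 t 21.31
52 [612.23 150.03 101.9 ] [-0.8  0.2 16.1] Mz 0.06 t 21.68
43 [612.25 149.97 101.74] [-0.9  0.6 16.6] Mz 0.04 t 22.06
34 [612.27 149.93 101.58] [-1.   0.  16.3] Mz 0.0 t 22.43
25 [612.29 149.9  101.43] [-0.5  0.4 16.7] Mz 0.03 t 22.81
16 [612.26 149.91 101.26] [-0.2 -0.2 16.6] Mz 0.08 t 23.18
7 [612.28 149.88 101.11] [ 0.2 -0.2 16.3] Mz 0.04 t 23.56
-2 [612.3  149.85 100.98] [ 0.4 -0.9 16.7] Mz 0.03 t 23.93
-11 [612.26 149.81 100.81] [ 0.7 -0.8 15.9] Mz 0.05 t 24.31
-20 [612.23 149.79 100.6 ] [ 0.5 -1.4 16.6] Mz 0.09 t 24.68
-29 [612.22 149.75 100.43] [ 0.6 -1.8 16.5] Mz -0.01 t 25.06
-38 [612.24 149.71 100.32] [ 1.2 -2.1 17.3] Mz 0.07 t 25.43
-47 [612.17 149.68 100.12] [ 0.9 -2.5 17.1] Mz 0.04 t 25.81
-56 [612.13 149.63  99.98] [ 1.3 -3.1 17.5] Mz 0.03 t 26.18
-65 [612.04 149.63  99.78] [ 0.9 -3.1 16.9] Mz 0.02 t 26.56
-74 [611.97 149.6   99.6 ] [ 0.6 -4.2 17.4] Mz 0.08 t 26.93
-83 [611.9  149.63  99.4 ] [ 0.4 -4.4 17.7] Mz 0.07 t 27.31
-92 [611.81 149.68  99.21] [ 0.1 -4.9 17.7] Mz 0.1 t 27.68
-101 [611.72 149.74  99.01] [-0.5 -4.9 18.1] Mz 0.04 t 28.06
-110 [611.65 149.82  98.82] [-0.8 -5.5 18.3] Mz -0.02 t 28.43
-119 [611.6  149.86  98.6 ] [-1.4 -5.7 18.6] Mz 0.01 t 28.81
-125 [611.58 149.93  98.4 ] [-1.6 -5.4 19.3] Mz 0.04 t 29.13
```

Steady bite over 240°, about 4 mm of travel. Lift out slowly, noting where the load goes to zero (an independent sink check), then look at the screw.

Run:
```python
from turn import *
c=np.load('c.npy')[:3]; print(c)
for i in range(14):
    c[2]+=.0007; f,p=meas(); c[:2]+= .00006*np.clip(f[:2],-3,3) if i<6 else 0
    bot.line_to(c,max_speed=.03); f,p=meas(); print((p*1e3).round(2),f.round(1))
c[2]=.185; bot.line_to(c,max_speed=.12)
bot.hold(.2);print('free',meas()[0],bot.current_clock())
bot.goto([.665,.0,.20],down(np.radians(-90))) if 0 else None
```

```text
[0.60836787 0.15189549 0.09396899]
[611.44 149.86  98.76] [-1.2 -5.4 17.6]
[611.26 149.82  99.04] [-0.7 -5.2 15.6]
[611.13 149.8   99.35] [ 0.7 -4.5 13.4]
[611.   149.74  99.66] [ 0.4 -4.9 12.2]
[610.87 149.65  99.95] [ 1.4 -3.8 10.7]
[610.79 149.6  100.25] [ 1.6 -3.4  9.2]
[610.45 149.8  100.39] [ 2.3 -4.3  8. ]
[609.94 150.03 100.52] [ 3.9 -4.4  7.8]
[609.73 150.15 100.81] [ 4.4 -4.6  5.6]
[609.53 150.28 101.12] [ 4.5 -3.9  4.7]
[609.27 150.34 101.36] [ 4.9 -3.3  2.9]
[609.03 150.47 101.68] [ 4.7 -2.8  0.8]
[608.72 150.61 101.91] [ 5.2 -3.  -0.1]
[608.5  150.71 102.47] [ 4.8 -2.8 -0.2]
free [ 0.35036367 -0.58090958  0.9753337 ] 35.5917
```

Load vanished at TCP z≈0.1019 against 0.1058 at first contact, so about 3.9 mm sunk. Now return the driver, with jaws square to the line of the caps.

Run:
```python
from turn import *
y=down(np.radians(-163.5)); X=[.6166,-.1356]
bot.goto(X+[.19],y); bot.hold(.2)
a=snap('wrist')['pixels'];s=snap('scene');p=proj(s,X+[.1]).astype(int)
b=s['pixels'][p[1]-75:p[1]+45,p[0]-60:p[0]+60]
cv2.imwrite('pics/c4.png',np.hstack([cv2.resize(a[80:480,120:520],(400,400)),cv2.resize(b,(400,400),interpolation=cv2.INTER_CUBIC)]))
t,_=meas();print(t,bot.current_ee_pos(),bot.current_joints(),bot.current_clock())
```

```text
[-0.28799466 -0.62426234  1.3169606 ] [ 0.61673561 -0.13488198  0.19001442] [-4.06421898e-01  2.96095480e-01  1.41535911e+00  4.66633041e-05
  1.43012476e+00  2.44601096e+00] 37.0667
```

View pics/c4.png

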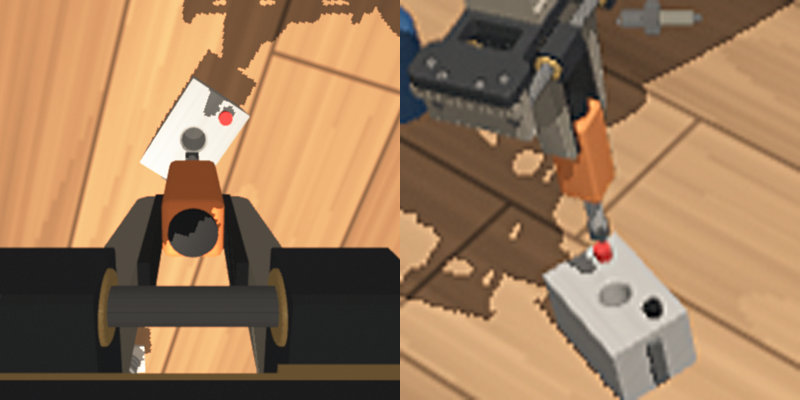

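The driver hangs upright above the holder; bore at wrist crop (193,139), i.e. (313,219), and scene crop (215,294). Check its position by rays, then lower with a guard.

Run:
```python
from turn import *
w=snap('wrist');s=snap('scene');p=proj(s,[.6166,-.1356,.1]).astype(int)
print('bore',ray(w,313,219,.06),ray(s,p[0]-60+215/3.333,p[1]-75+294/3.333,.06))
t,_=meas(); X=[.6166,-.1356]; z=.125
bot.line_to(X+[z],max_speed=.12)
while z>.0725:
    z-=.004 if z>.084 else .001; bot.line_to(X+[z],max_speed=.06); f,p=meas(); f-=t
    if f[2]>3 or np.hypot(*f[:2])>5: break
print(z,(p*1e3).round(2),f.round(1),bot.current_clock())
```

```text
bore [ 0.61665265 -0.13677781  0.06      ] [ 0.61776735 -0.1306331   0.06      ]
0.07599999999999996 [ 616.9  -135.85   76.98] [-1.2  0.2  6.5] 42.9917
```

Seated at exactly TCP z = 0.077, the height it was picked up at, so no slip in the grip. Release and check.

Run:
```python
from turn import *
X=[.6166,-.1356]
bot.line_to(X+[.077],max_speed=.03); bot.set_gripper(.65); bot.line_to(X+[.20],max_speed=.12)
bot.goto([.665,.146,.15],down(np.pi/2)); s=snap('wrist','s3.png')
bot.goto([.67,-.136,.20],down(np.pi/2)); w=snap('wrist','d3.png')
bot.goto([.40,.0,.30],down(np.pi/2)); snap('top','top3.png'); snap('scene','scene3.png')
print(bot.current_clock(),F())
r=lambda i,n:cv2.resize(i,n,interpolation=cv2.INTER_CUBIC)
sc=cv2.imread('pics/scene3.png')
a=np.hstack([r(cv2.imread('pics/d3.png')[83:243,229:389],(300,300)),r(cv2.imread('pics/s3.png')[113:213,262:362],(300,300))])
cv2.imwrite('pics/c5.png',np.vstack([a,r(sc[130:430,60:660],(600,300))]))
```

```text
50.8833 [-0.29189001 -0.2675369   0.58753561]
```

View pics/c5.png

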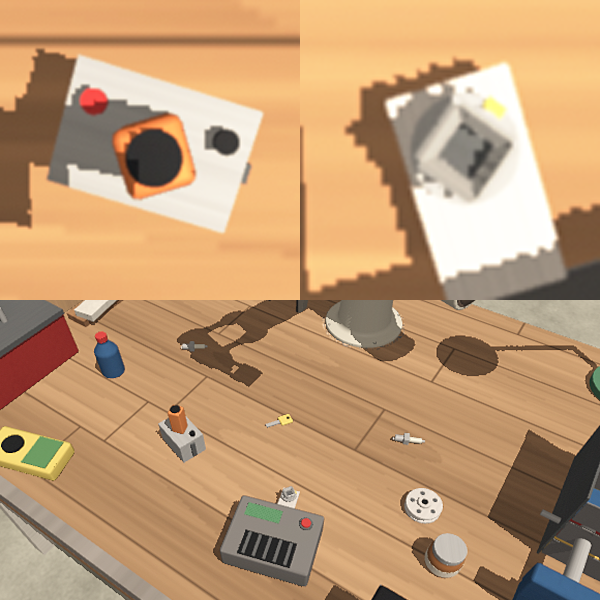

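The driver is back in its bore (top at crop (153,158)). The yellow mark is now at (495,107), about 146° in world yaw and so about 239° clockwise of where it started. The bystanders look unmoved.

```bash
python3 -c "
from workcell import bot
bot.job_done();print(bot.current_clock())"
```

```text
the job is handed in; nothing more can be done
the job is handed in; nothing more can be done
```

The screw is about 4 mm into the tab, and the driver is standing back in its bore. I handed the job in at about 51 s of the 72 s allowed.

- **Turn and sink:** I turned the driver 240° clockwise. The yellow mark moved about 239°, which at 6 mm per turn is 4 mm. The height at which the load vanished on lifting gave about 3.9 mm.
- **Pressing force:** The reading was about 15–19 N while turning. It may be about 1 N high, because the free-air reading afterwards was about 1 N off my zero. That means roughly 2 mm of tab deflection at most, under the 3 mm limit. I worked this out from the force and did not measure the tab itself.
- **Driver return:** The driver seated at the same height it was picked up from, so it did not slip in the grip, and the final picture shows it upright.
- **Other things on the bench:** They look unmoved in the final pictures. I judged that by eye and did not measure them.

Two checks disagreed or were not ideal:
- **Bore position:** The scene-camera ray put the bore about 5 mm from the wrist-camera estimate. I trusted the wrist camera and the holder's corners, and the driver seated cleanly.
- **Sideways force:** It rose to about 5–6 N late in the turn and while lifting out, with no visible effect.

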